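Dial open the kitchen strongbox and raise its lid

ROBOT

A 6-joint arm with a two-finger parallel gripper is mounted at the origin on the work surface. World frame = base frame: x ahead of the robot, y to its left, z up, the work surface at z = 0. Lengths are in m, angles in rad, forces in N, time in s.
With the tool pointing down it reaches from about 0.275 to 0.775 m from the base axis. Payload 14.6 kg.
Tool frame: the origin (TCP) lies at the very end of the fingers, on their centre line; the grasp point (between the pads) lies 19 mm behind it (arm.tcp_to_grasp is the distance from the TCP to the grasp point, in m); z points along the fingers, x is the direction in which the jaws open and shut, and the axes are right-handed (so a half turn about z gives the same grasp; the last joint's range is limited). The gripper opens to 85 mm and grips with 20 to 120 N. Pads are 22 mm wide; open, the fingers measure 114 mm over their backs; the gripper's body (76 mm by 85 mm) begins 54 mm behind the grasp point. The pads swing forward as they close: fully open they stand 13 mm farther back than shut.
Start: joints at [1.141, 0.263, -0.048, 1.259, 0, 1.415], TCP at [0.142, 0.505, 0.231] pointing down, gripper open.
Joint ranges: [-2.65, 2.65], [-0.89, 1.7], [-1.18, 1.37], [-2.13, 2.11], [-1.35, 1.29], [-3.14, 3.14]. Speed limits (rad/s): [1.89, 1.89, 2.57, 2.79, 3.14, 3.14].

INTERFACE

Orientations are given as a unit quaternion [x, y, z, w].
In Python, from bench import arm gives the robot as it stands.
- The arm moves only by the tool play_rows, never from a script. Its argument "commands" is text: rows parted by semicolons, each of 5 numbers parted by spaces: the shift along the tool's x, y, z in cm, then the turn about the tool's z in rad, then the finger opening in cm, from 0 to 8.54. A call has 1 to 12 rows; each row shifts and turns the commanded pose from where the row before left it, along the tool's axes as they then stand; what a row does not reach is not made up. A row lasts 1/8 s, in which the tool goes at most 62.5 mm and 10.7 degrees, less where a joint would pass 70% of its speed; a pose out of reach is approached as far as the arm can. A call is refused whole if a number of a shift passes 6.25 or a number of a turn 0.188, either way. A call with a gripper value outside its range is refused whole. The fingers move at their own pace and stop on an object; "force" is the grip in N (left out, the last holds). Time passes only in rows, so rows that do not move let the fingers close. It gives the time, the measured TCP pose, the force and the opening at its end, in the units of the state.
- arm.get_state(): the state, without advancing time (a new reading comes with each control period).
- arm.get_image(name): name is "side" or "top" or "wrist"; returns a dict with "image" (480x640x3 uint8, red, green, blue), "fov_y" (degrees; the focal length in pixels is half the picture's height over the tangent of half this angle, whatever the lens; pixels are square), "cx", "cy" (the principal point, pixels), "k1" (the pictures are not rectified: a ray, as slopes to the right and down, at radius r is drawn at 1 + k1 r^2 times it, then the intrinsics apply), "extrinsics" (4x4, takes a point from world to camera coordinates); the wrist camera has in their place "mount" (4x4, takes a point from camera to tool coordinates, whose origin is the TCP and whose axes are the tool frame's). Camera axes: x right, y down, z forward; pixel columns grow to the right and rows downward; lengths in m; the calibration is good to about 2 mm. A picture is of the moment at which its call begins: read the wrist's pose just before it. There is no depth.
- arm.job_done(): hands the job in, once; it reports no verdict.
The state is a dict: "clock": time; "joints": joint angles; "qvel": joint speeds; "effort": joint torques, N m; "tool_pos": TCP position; "eef_rot": TCP orientation; "contact_force": force on the tool from outside, world axes, zero at the start; "torque": the same for the moment, N m; "finger_gap": opening from 0.0 (shut) to 1.0 (fully open).
Only numpy, scipy, OpenCV 4.12 (cv2) and the standard library are available. Lean on these libraries where they do the work, as an engineer would, in place of code of your own. Each camera call takes 0.05 s, during which the arm holds its last target.

TASK

Open the spice strongbox on the bench. Turn its dial right (clockwise from above) at least two full turns and stop at 10, turn left one whole turn past 10 and on to 20, then turn right slowly, feeling for the bolt to drop in and stop the dial, without forcing it. Then raise the lid by its bar to well past 45 degrees, let it stand there, and leave the tools beside the box alone.

Things in the scene. Friction and masses are not known exactly. Their poses are not given: they have to be found in the camera images.
- strongbox: Grey sheet-steel box, 270 (x) by 230 (y) by 105 mm high, screwed to the bench. Origin: centre of its underside; +x runs from the dial end to the hinge end, z up. Its top is a fixed front deck (x from -135 to -9 mm) with the dial, behind it the hinged aluminium lid. Deck and lid tops are 105 mm above the bench.
- dial_axis (a point): Centre of the dial, on the deck's surface (105 mm above the bench), 79 mm before the box's origin; fixed, axes as the box's. A white index line is on the deck beside the dial on its +x side, toward the lid. Beyond it a 4 mm pin of the bolt shows in a black window; it moves 8 mm toward the dial when the bolt drops in, which frees the lid.
- dial (a joint): Black disc, 84 mm across, its face 7.5 mm above the deck, with 40 white divisions (every fifth longer, an arrow at 0). Value in rad about the upward axis: turning left (counter-clockwise from above) adds, also over many turns. Reading at the index = value / 0.15708 modulo 40; at value 0 the arrow faces the index. Numbers run clockwise round the face. It turns freely, about 2 to 3 N at the grip.
- dial_grip (a point): Upright revolving steel grip on the dial's zero radius, 28 mm from the axis, beside the arrow: a sleeve 14 mm across and 30 mm tall, its foot 9.5 mm and its top 39.5 mm above the deck, that spins on its own pin, so a hand can circle without twisting. The point is on its centre line 28.5 mm above the deck. At dial value v it stands at angle v from the box's +x axis.
- cam: Hidden notched disc of the lock, under the dial and turning with it; origin on the dial axis 20 mm under the deck. Where its notch lies is unmarked and differs each time: with 10 and 20 set (each within a division), turning right from 20 it meets the sprung bolt after 0.15 to 0.5 turn. The bolt snaps in and blocks the dial, pushing back at the grip; over 25 N (about 20 N at the grip) is forcing.
- lid (a joint): Aluminium lid, 138 (x) by 229 mm, 3 mm thick, 0.42 kg, hinged along its far (+x) edge; value in rad, 0 shut, grows as the near edge swings up and back, stop at 1.75. The stiff hinge holds it where it is left; lifting at the bar takes about 7 N; while locked it will not move.
- lid_bar (a point): Middle of the lid's pull bar: round steel bar 10 mm thick and 90 mm long, lying along the box's y, 34 mm above the lid, 22 mm behind its near edge, 116 mm before the hinge line and 34 mm above it (lid shut).
- lid_hinge (a point): Middle of the lid's hinge line, 105 mm above the bench, 129 mm behind the box's origin; the hinge axis is the box's y.
- pastry_wheel: Bystander: brass pastry wheel 40 mm across on a dark wooden handle, about 150 mm long, lying on the bench beside the box, handle to its -x. Origin at bench height under its middle.
- pasta_stamp: Bystander: turned dark wood pasta stamp, 56 mm across its foot, 62 mm tall, standing beside the box. Origin: centre of its underside.
- ring_cutter: Bystander: brass ring cutter, 52 mm across, 32 mm tall, standing beside the box. Origin: centre of its underside.

How it is judged:
By the outcome, as a careful person would: the job done as asked, in the order asked, and still so for the second after the job is handed in, with the robot touching nothing.
It also fails if it takes over 70 s, if anything falls off the work surface, if the arm or the gripper's body presses on something with over 40 N, if the wrist force passes 120 N, or if a joint passes its speed limit or range.

## Working session

There is one attempt and no reset: what is moved stays moved. The work goes in short steps, Python scripts to look and compute and a tool call to move; the robot and the scene stay as the last step left them, time stands still between calls to the robot, and variables do not carry over. Pictures are saved under pics/ and viewed, and the job is handed in when it is done.

Besides the shell and the picture viewer there is one more tool, called after "Request:" by a JSON object that holds its "op" and its "data". play_rows: Moves the arm, as the interface text tells. Its arguments: {"type":"object","properties":{"commands":{"type":"string"},"force":{"type":"number"}},"required":["commands"]}

```bash
ls; mkdir -p pics
cat > h.py <<'E'
import numpy as np, cv2
from bench import arm
def shot(n,f):
    d=arm.get_image(n); cv2.imwrite('pics/'+f,d['image'][:,:,::-1]); return d
E
python3 - <<'E'
from h import *
for n in ['top','side','wrist']:
    d=shot(n,n+'0.png'); print(n,d['fov_y'],d['cx'],d['cy'],d['k1'],np.array(d.get('extrinsics',d.get('mount'))).round(4).tolist())
print(arm.get_state())
E
```

```text
pics
top 51.98967355416903 320.4396259600943 243.31343257294265 -0.10065523089112491 [[-0.0182, -0.9997, 0.0167, 0.0175], [-0.9961, 0.0167, -0.0861, 0.5964], [0.0858, -0.0183, -0.9961, 0.9265], [0.0, 0.0, 0.0, 1.0]]
side 42.16004810382992 334.7288240945965 237.83015765488528 0.0296517404184557 [[0.8669, -0.4983, -0.0152, -0.4984], [-0.3442, -0.5761, -0.7414, 0.2921], [0.3607, 0.648, -0.6709, 0.9531], [0.0, 0.0, 0.0, 1.0]]
wrist 69.28078486790078 325.86566963697413 237.43732786109462 -0.02408755996459639 [[1.0, 0.0005, -0.0017, 0.0003], [0.0001, 0.9484, 0.3172, -0.0819], [0.0018, -0.3172, 0.9484, -0.1431], [0.0, 0.0, 0.0, 1.0]]
{'clock': 0.15, 'joints': array([ 1.14068917e+00,  2.63434035e-01, -4.87631277e-02,  1.25941619e+00,
        5.56579491e-06,  1.41549136e+00]), 'qvel': array([-0.00100746, -0.00022646,  0.00288883,  0.00166842, -0.0008441 ,
       -0.00058473]), 'effort': array([ 5.87919480e-03, -6.37821364e+01,  3.84646833e+01,  1.06328694e-02,
        6.42068380e-05, -1.54213103e-05]), 'tool_pos': array([0.14238217, 0.50511224, 0.23093498]), 'eef_rot': array([ 7.97294283e-01,  6.03590639e-01, -3.61241109e-04,  1.90774132e-04]), 'contact_force': array([-0.60174868, -0.37545538, -0.17572374]), 'torque': array([ 5.20081797e-02, -2.27673663e-05, -2.59467682e-02]), 'finger_gap': 0.9983084179456042}
```

View pics/top0.png

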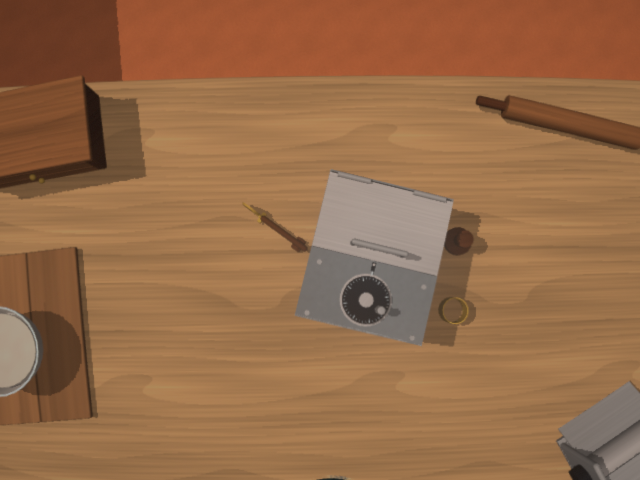

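View pics/side0.png

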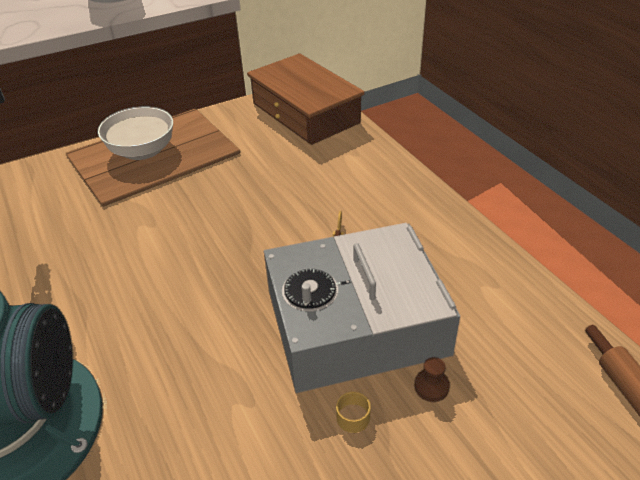

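View pics/wrist0.png

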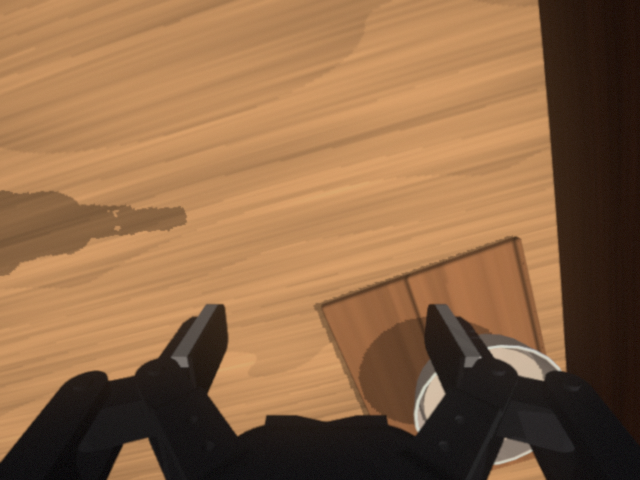

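Run:
```python
import cv2
i=cv2.imread('pics/top0.png')[160:360,280:490]; cv2.imwrite('pics/top0z.png',cv2.resize(i,(630,600),interpolation=cv2.INTER_CUBIC))
i=cv2.imread('pics/side0.png')[215:395,255:465]; cv2.imwrite('pics/side0z.png',cv2.resize(i,(700,600),interpolation=cv2.INTER_CUBIC))
```

```text
(no output)
```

View pics/top0z.png

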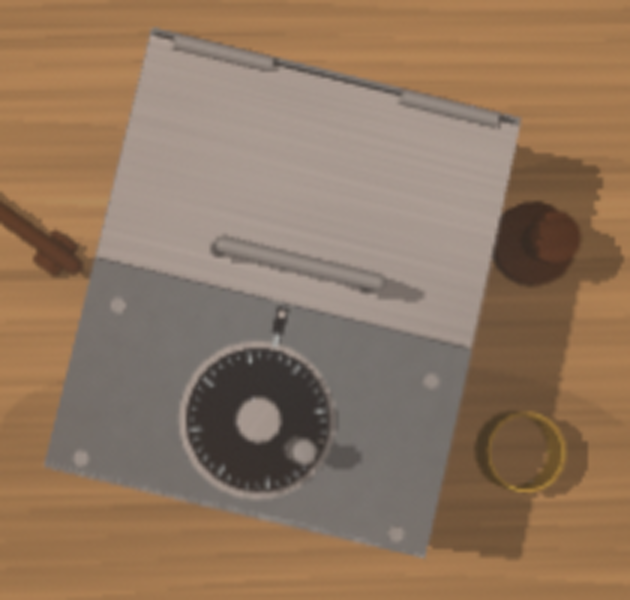

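View pics/side0z.png

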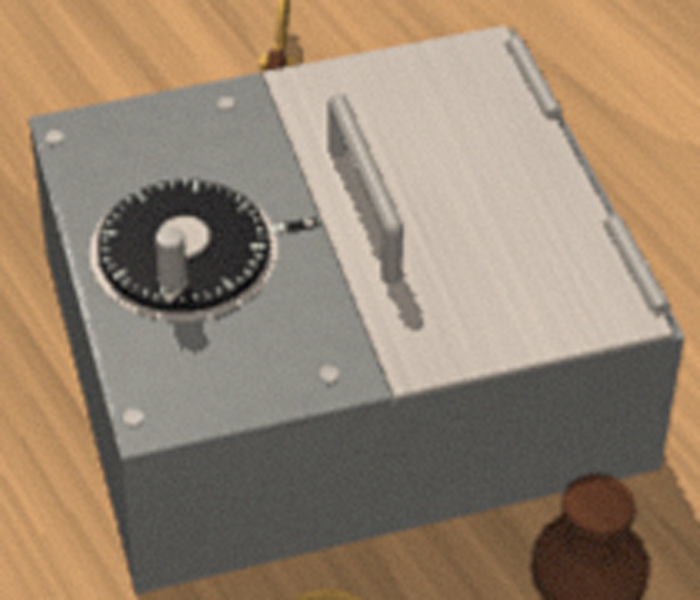

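```bash
cat >> h.py <<'E'
def ray(d,uv,T=None):
    f=240/np.tan(np.radians(d['fov_y'])/2); K=np.array([[f,0,d['cx']],[0,f,d['cy']],[0,0,1]])
    p=cv2.undistortPoints(np.array(uv,float).reshape(-1,1,2),K,np.array([d['k1'],0,0,0.]))[:,0]
    if T is None: T=np.linalg.inv(np.array(d['extrinsics']))
    return T[:3,3],np.c_[p,np.ones(len(p))]@T[:3,:3].T
def onz(d,uv,z,T=None):
    o,r=ray(d,uv,T); return o+r*((z-o[2])/r[:,2])[:,None]
E
python3 - <<'E'
from h import *
d=arm.get_image('top')
z=lambda l:[((u+.5)/3-.5+280,(v+.5)/3-.5+160) for u,v in l]
c=onz(d,z([(47,466),(425,557),(520,120),(152,33)]),.105)
print(c.round(4)); 
mod=np.array([[-.135,.115],[-.135,-.115],[.135,-.115],[.135,.115]])
yaws=[np.arctan2(*(v[1::-1])) for v in (c[3]-c[0],c[2]-c[1])]+[np.arctan2(-v[0],v[1]) for v in (c[0]-c[1],c[3]-c[2])]
print(np.degrees(yaws),np.linalg.norm(c-np.roll(c,1,0),axis=1))
y=np.mean(yaws); C=c.mean(0); print(C)
e=np.array([np.cos(y),np.sin(y),0])
print('dial from box',C-.079*e)
a=onz(d,z([(259,418)]),.1125)[0]; g=onz(d,z([(303,451)]),.1445)[0]; print('dial',a,'grip',g, np.linalg.norm((g-a)[:2]))
v=np.arctan2(g[1]-a[1],g[0]-a[0])-y; print('v',v,v/.15708%40)
ds=arm.get_image('side')
s=lambda l:[((u+.5)/3.3333-.5+255,(v+.5)/3.3333-.5+215) for u,v in l]
print('side dial',onz(ds,s([(183,248)]),.1125),'grip',onz(ds,s([(171,237)]),.1445))
print('side corners',onz(ds,s([(30,118),(124,458),(682,338),(508,28)]),.105))
E
```

```text
[[ 0.4644  0.0548  0.105 ]
 [ 0.4064 -0.166   0.105 ]
 [ 0.665  -0.2328  0.105 ]
 [ 0.7207 -0.0117  0.105 ]]
[-14.54583468 -14.47723566 -14.72203607 -14.13982373] [0.26481606 0.2283296  0.26713418 0.22801442]
[ 0.56413552 -0.08894523  0.105     ]
dial from box [ 0.48764194 -0.06920361  0.105     ]
dial [ 0.49020147 -0.06917784  0.1125    ] grip [ 0.47216509 -0.09000814  0.1445    ] 0.027553811547573186
v -2.031862536935618 27.06479159068234
side dial [[ 0.48804167 -0.07304163  0.1125    ]] grip [[ 0.47352602 -0.09116337  0.1445    ]]
side corners [[ 0.46609592  0.05635913  0.105     ]
 [ 0.40841198 -0.16562371  0.105     ]
 [ 0.66436974 -0.23609426  0.105     ]
 [ 0.72161831 -0.012525    0.105     ]]
```

Request:
{"op": "play_rows", "data": {"commands": "-2.3 2.0 0 -0.022 8.5;-4.3 3.9 0 0 8.5;-4.5 4.1 0 0 8.5;-4.5 4.1 0 0 8.5;-4.5 4.1 0 0 8.5;-4.5 4.1 0 0 8.5;-4.5 4.1 0 0 8.5;-4.5 4.1 0 0 8.5;-4.5 4.1 0 0 8.5;-4.5 4.1 0 0 8.5;-4.4 4.3 0 0 8.5;0 0 0 0 8.5"}}

```text
clock: 1.75
tool_pos: [0.4409, -0.0581, 0.2307]
eef_rot: [0.792, 0.611, -0.0, -0.0]
contact_force: [-0.1, 1.2, 0.2]
finger_gap: 0.996
```

```bash
cat >> h.py <<'E'
from scipy.spatial.transform import Rotation as R
def wT(d,s):
    T=np.eye(4);T[:3,:3]=R.from_quat(s['eef_rot']).as_matrix();T[:3,3]=s['tool_pos'];return T@np.array(d['mount'])
def yaw(s): 
    m=R.from_quat(s['eef_rot']).as_matrix(); return np.degrees(np.arctan2(m[1,0],m[0,0]))
E
python3 - <<'E'
from h import *
s=arm.get_state(); d=shot('wrist','w1.png'); print(s['clock'],s['tool_pos'],yaw(s),s['contact_force'],s['joints'])
E
```

```text
1.75 [ 0.4409463  -0.05814533  0.23069868] 75.26838737307996 [-0.10422882  1.17980472  0.15347147] [-3.14496959e-01  1.26142027e-01 -2.28900905e-01  1.21603395e+00
 -3.21938664e-04 -5.73817242e-02]
```

View pics/w1.png

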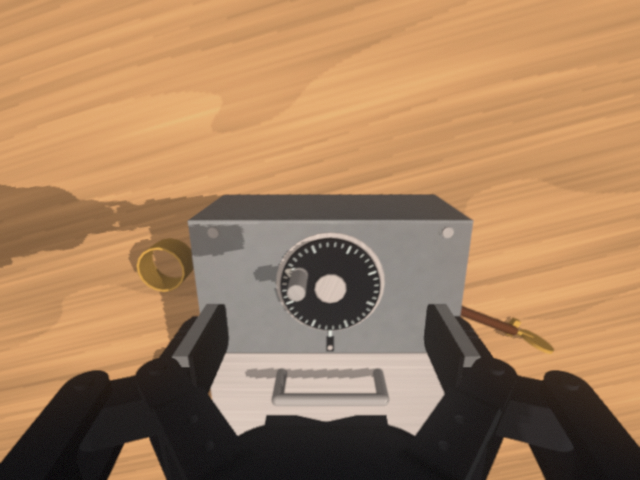

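Run:
```python
import cv2
i=cv2.imread('pics/w1.png')[225:357,262:402]; cv2.imwrite('pics/w1z.png',cv2.resize(i,(630,594),interpolation=cv2.INTER_CUBIC))
```

```text
(no output)
```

View pics/w1z.png

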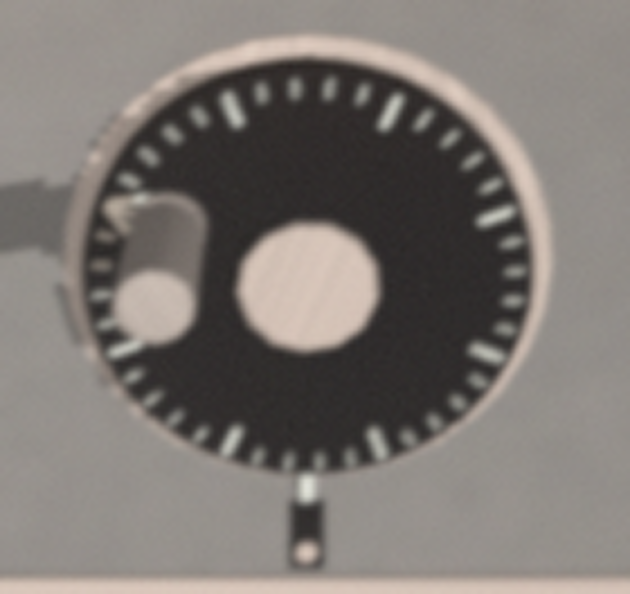

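```bash
cat >> h.py <<'E'
def meas(d,T,z0,sc,black,arrow,ticks,hub,grip,idx):
    pass
E
python3 - <<'E'
from h import *
s=arm.get_state(); d=arm.get_image('wrist'); T=wT(d,s)
q=lambda l:[((u+.5)/4.5-.5+262,(v+.5)/4.5-.5+225) for u,v in l]
b=onz(d,q([(80,265),(530,265),(306,57),(306,473)]),.1125,T); print(b)
c=np.array([ (b[0]+b[1])/2,(b[2]+b[3])/2]); print(c, np.linalg.norm(b[0]-b[1]),np.linalg.norm(b[2]-b[3]))
h=onz(d,q([(309,287)]),.1125,T)[0]; print('hub@face',h)
print('grip',onz(d,q([(155,307)]),.1445,T))
i=onz(d,q([(307,490),(305,552)]),.105,T); print('index/pin',i)
t=onz(d,q([(232,108),(392,112),(495,215),(488,352),(378,443),(233,440),(122,350)]),.1125,T)
# circle fit
A=np.c_[2*t[:,:2],np.ones(7)]; x=np.linalg.lstsq(A,(t[:,:2]**2).sum(1),rcond=None)[0]; print('tickc',x[:2],np.sqrt(x[2]+x[:2]@x[:2]))
an=np.degrees(np.arctan2(t[:,1]-x[1],t[:,0]-x[0])); 
zero=(an+np.arange(5,40,5)*9)%360; print('zero dir',zero)
bx=np.degrees(np.arctan2(*(i[0,:2]-x[:2])[::-1])); print('index dir',bx, (zero.mean()-bx)%360/9, (zero.mean()+14.5)%360/9)
# lid edge line
e=onz(d,[(230,352),(440,352)],.105,T); print('lid edge yaw',np.degrees(np.arctan2(*(e[1]-e[0])[1::-1])), e)
E
```

```text
[[ 0.47432646 -0.1054761   0.1125    ]
 [ 0.49529269 -0.02506856  0.1125    ]
 [ 0.44565959 -0.05497978  0.1125    ]
 [ 0.52794572 -0.07619542  0.1125    ]]
[[ 0.48480957 -0.06527233  0.1125    ]
 [ 0.48680266 -0.0655876   0.1125    ]] 0.08309606093113062 0.08497711822721142
hub@face [ 0.48933962 -0.0656684   0.1125    ]
grip [[ 0.47078181 -0.08725145  0.1445    ]]
index/pin [[ 0.53661493 -0.07815737  0.105     ]
 [ 0.55074476 -0.08221601  0.105     ]]
tickc [ 0.488249 -0.065902] 0.036990588184486736
zero dir [231.59178031 231.06931553 231.90555183 232.31091556 232.42526009
 232.79386219 232.62752981]
index dir -14.218820621535983 27.369142217041162 27.40038437020383
lid edge yaw 75.38528631619614 [[ 0.53287205 -0.17225514  0.105     ]
 [ 0.58172865  0.01511096  0.105     ]]
```

Request:
{"op": "play_rows", "data": {"commands": "-1.1 1.8 0 0 8.5;-1.1 1.9 1.5 0 8.5;0 0 3 0 7.0;0 0 3 0 5.0;0 0 2.0 0 4.0;0 0 1.5 0 4.0;0 0 0 0 4.0"}}

```text
clock: 2.72
tool_pos: [0.4695, -0.0854, 0.1198]
eef_rot: [0.79, 0.612, -0.001, -0.001]
contact_force: [-0.2, 0.7, 0.3]
finger_gap: 0.477
```

```bash
cat > look.py <<'E'
from h import *
import sys
s=arm.get_state(); d=shot('wrist',sys.argv[1]+'.png'); print(s['clock'],s['tool_pos'].round(4),yaw(s),s['contact_force'].round(1),s['finger_gap'])
E
python3 look.py w2
```

```text
2.725 [ 0.4695 -0.0854  0.1198] 75.53951073642283 [-0.2  0.7  0.3] 0.47704562435667786
```

View pics/w2.png

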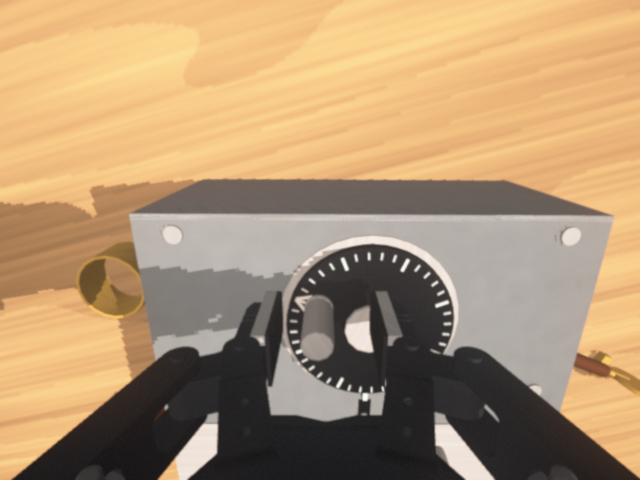

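Run:
```python
from h import *
s=arm.get_state(); d=arm.get_image('wrist'); T=wT(d,s)
m=R.from_quat(s['eef_rot']).as_matrix()
for uv in [(317,348)]:
    p=onz(d,[uv],.1445,T)[0]; print(p,(p-s['tool_pos'])@m)
```

```text
[ 0.4742436  -0.09030334  0.1445    ] [-0.00353413  0.00537015 -0.02384543]
```

Request:
{"op": "play_rows", "data": {"commands": "-0.3 0.4 0 0 4.0;0 0 0 0 2.0;0 0 0 0 1.0;0 0 0 0 1.0;0 0 0 0 1.0", "force": 25}}

```text
clock: 3.45
tool_pos: [0.4729, -0.0898, 0.1216]
eef_rot: [0.791, 0.612, -0.0, 0.0]
contact_force: [-2.9, -4.1, 5.6]
finger_gap: 0.153
```

```bash
python3 look.py w3
```

```text
3.45 [ 0.4729 -0.0898  0.1216] 75.50431608139333 [-2.9 -4.1  5.6] 0.1531418368286808
```

View pics/w3.png

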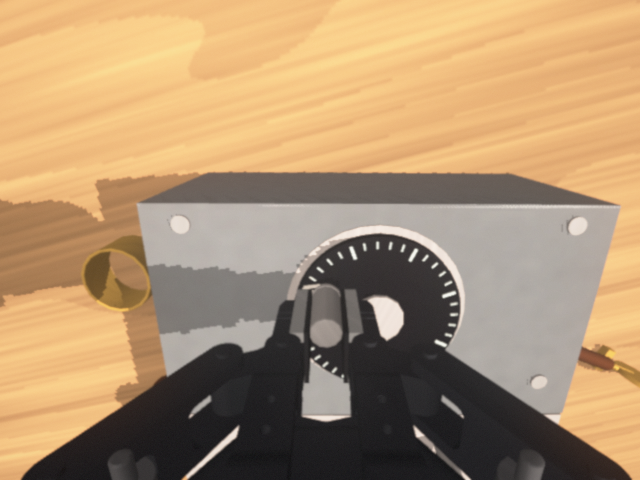

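Run:
```python
from h import *
r=2.8
def row(a,b):
    a,b=np.radians([9*a,9*b]); return f"{r*(np.sin(b)-np.sin(a)):.2f} {r*(np.cos(b)-np.cos(a)):.2f} 0 0 1"
print('27.4>26',row(27.4,26))
for k in range(40,0,-2): print(k,row(k,k-2))
```

```text
27.4>26 0.30 -0.53 0 0 1
40 -0.87 -0.14 0 0 1
38 -0.78 -0.40 0 0 1
36 -0.62 -0.62 0 0 1
34 -0.40 -0.78 0 0 1
32 -0.14 -0.87 0 0 1
30 0.14 -0.87 0 0 1
28 0.40 -0.78 0 0 1
26 0.62 -0.62 0 0 1
24 0.78 -0.40 0 0 1
22 0.87 -0.14 0 0 1
20 0.87 0.14 0 0 1
18 0.78 0.40 0 0 1
16 0.62 0.62 0 0 1
14 0.40 0.78 0 0 1
12 0.14 0.87 0 0 1
10 -0.14 0.87 0 0 1
8 -0.40 0.78 0 0 1
6 -0.62 0.62 0 0 1
4 -0.78 0.40 0 0 1
2 -0.87 0.14 0 0 1
```

Request:
{"op": "play_rows", "data": {"commands": "0.30 -0.53 -0.1 0 1;0.62 -0.62 0 0 1;0.78 -0.40 0 0 1;0.87 -0.14 0 0 1;0 0 0 0 1"}}

```text
clock: 4.12
tool_pos: [0.4637, -0.0595, 0.122]
eef_rot: [0.79, 0.613, 0.001, 0.0]
contact_force: [8.1, -2.4, -17.0]
finger_gap: 0.151
```

```bash
python3 look.py w4
```

```text
4.125 [ 0.4637 -0.0595  0.122 ] 75.57250144936492 [  8.1  -2.4 -17. ] 0.15084003370696558
```

View pics/w4.png

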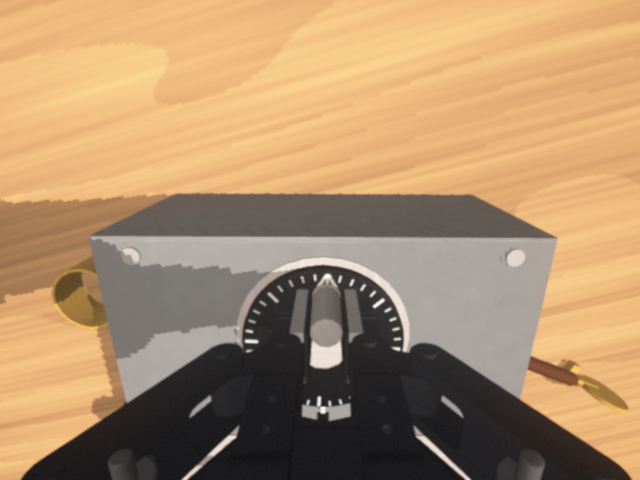

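Request:
{"op": "play_rows", "data": {"commands": "0.87 0.17 0.07 0 1;0.78 0.40 0 0 1;0.62 0.62 0 0 1;0.40 0.78 0 0 1;0.14 0.87 0 0 1;0 0 0 0 1"}}

```text
clock: 4.92
tool_pos: [0.4978, -0.0408, 0.1217]
eef_rot: [0.791, 0.612, -0.001, 0.001]
contact_force: [-2.4, -10.6, -1.6]
finger_gap: 0.147
```

```bash
python3 look.py w5
```

```text
4.925 [ 0.4978 -0.0408  0.1217] 75.49986763632779 [ -2.4 -10.6  -1.6] 0.14697397488225306
```

View pics/w5.png

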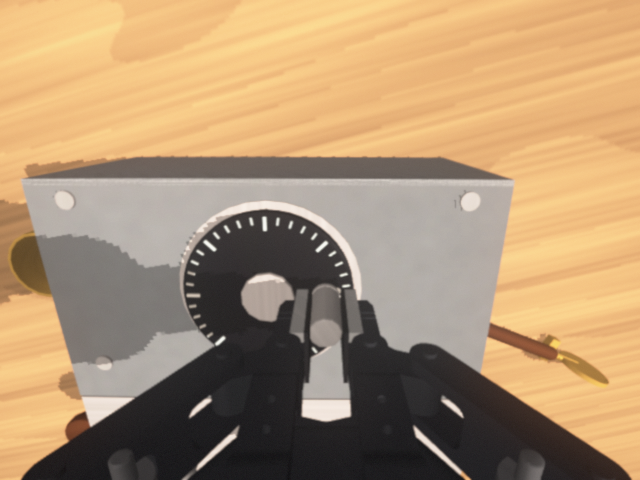

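Request:
{"op": "play_rows", "data": {"commands": "-0.18 0.85 0 0 1;-0.40 0.78 0 0 1;-0.62 0.62 0 0 1;-0.78 0.40 0 0 1;-0.87 0.14 0 0 1;0 0 0 0 1"}}

```text
clock: 5.72
tool_pos: [0.5175, -0.0756, 0.1217]
eef_rot: [0.791, 0.612, 0.0, 0.0]
contact_force: [0.8, -0.2, -0.1]
finger_gap: 0.149
```

Request:
{"op": "play_rows", "data": {"commands": "-0.87 -0.14 0 0 1;-0.78 -0.40 0 0 1;-0.62 -0.62 0 0 1;-0.40 -0.78 0 0 1;-0.14 -0.87 0 0 1;0.14 -0.87 0 0 1;0.40 -0.78 0 0 1;0.62 -0.62 0 0 1;0.78 -0.40 0 0 1;0.87 -0.14 0 0 1"}}

```text
clock: 6.98
tool_pos: [0.4632, -0.0609, 0.1217]
eef_rot: [0.791, 0.612, -0.0, 0.001]
contact_force: [8.8, -8.6, -6.3]
finger_gap: 0.15
```

Request:
{"op": "play_rows", "data": {"commands": "0.87 0.14 0 0 1;0.78 0.40 0 0 1;0.62 0.62 0 0 1;0.40 0.78 0 0 1;0.14 0.87 0 0 1;-0.14 0.87 0 0 1;-0.40 0.78 0 0 1;-0.62 0.62 0 0 1;-0.78 0.40 0 0 1;-0.87 0.14 0 0 1;0 0 0 0 1"}}

```text
clock: 8.35
tool_pos: [0.5175, -0.075, 0.1217]
eef_rot: [0.791, 0.612, 0.0, 0.0]
contact_force: [6.1, -1.3, -0.0]
finger_gap: 0.151
```

Request:
{"op": "play_rows", "data": {"commands": "-0.87 -0.14 0 0 1;-0.78 -0.40 0 0 1;-0.62 -0.62 0 0 1;-0.40 -0.78 0 0 1;-0.14 -0.87 0 0 1;0.14 -0.87 0 0 1;0.40 -0.78 0 0 1;0.62 -0.62 0 0 1;0.78 -0.40 0 0 1;0.87 -0.14 0 0 1"}}

```text
clock: 9.6
tool_pos: [0.4632, -0.0609, 0.1218]
eef_rot: [0.791, 0.612, -0.0, 0.001]
contact_force: [8.7, -8.4, -5.1]
finger_gap: 0.149
```

Request:
{"op": "play_rows", "data": {"commands": "0.87 0.14 0 0 1;0.78 0.40 0 0 1;0.62 0.62 0 0 1;0.40 0.78 0 0 1;0 0 0 0 1"}}

```text
clock: 10.22
tool_pos: [0.4882, -0.04, 0.1216]
eef_rot: [0.791, 0.612, -0.001, 0.001]
contact_force: [1.1, -6.9, 2.5]
finger_gap: 0.149
```

```bash
python3 look.py w6; python3 -c "
from h import *
shot('top','t6.png');shot('side','s6.png')"
```

```text
10.225 [ 0.4882 -0.04    0.1216] 75.51570735274561 [ 1.1 -6.9  2.5] 0.148790531859655
```

View pics/w6.png

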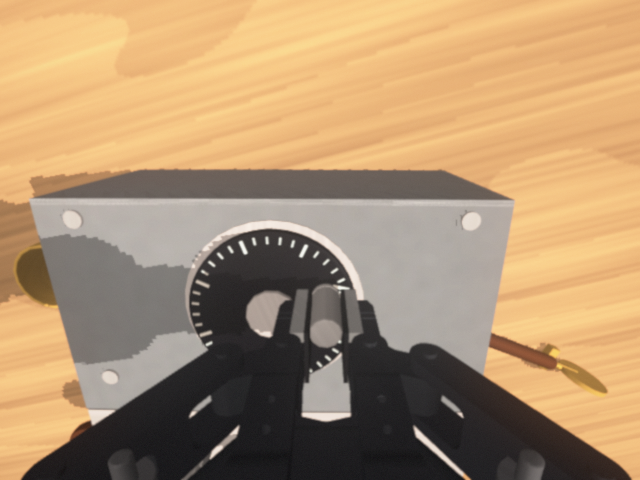

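```bash
cat > zoom.py <<'E'
import cv2,sys
n,x,y=sys.argv[1],int(sys.argv[2]),int(sys.argv[3])
i=cv2.imread(f'pics/{n}.png')[y:y+150,x:x+200]; cv2.imwrite(f'pics/{n}z.png',cv2.resize(i,(800,600),interpolation=cv2.INTER_CUBIC))
E
python3 zoom.py w6 175 215
```

```text
(no output)
```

View pics/w6z.png

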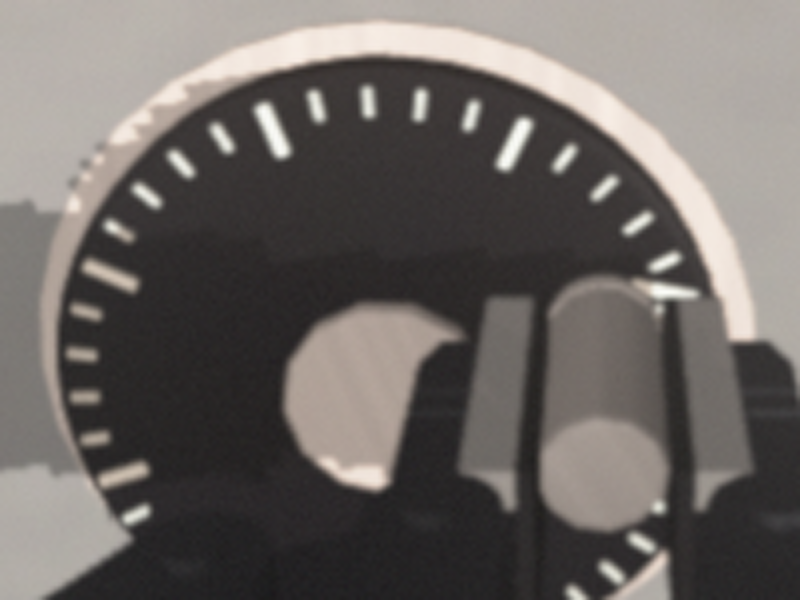

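```bash
cat >> h.py <<'E'
def read(d,s,name,x0,y0,pts,cen=(.4885,-.0675),box=-14.47):
    """pts {number:(u,v) in 4x zoom}"""
    T=wT(d,s); n=np.array(list(pts)); t=onz(d,[((u+.5)/4-.5+x0,(v+.5)/4-.5+y0) for u,v in pts.values()],.1125,T)
    # centre with known tick radius 37 mm: least squares
    from scipy.optimize import least_squares
    f=lambda p:np.r_[t[:,0]-p[0]-.037*np.cos(p[2]-n*np.pi/20),t[:,1]-p[1]-.037*np.sin(p[2]-n*np.pi/20)]
    o=least_squares(f,[*cen,0.]+np.array([0,0,0])) if 0 else min((least_squares(f,[*cen,a]) for a in (0,2,4)),key=lambda o:o.cost)
    print('c',o.x[:2],'read',((np.degrees(o.x[2])-box)/9)%40,'res mm',np.abs(o.fun).max()*1e3)
E
python3 - <<'E'
from h import *
s=arm.get_state(); d=arm.get_image('wrist')
read(d,s,'w6',175,215,{35:(515,145),30:(272,130),25:(110,275),20:(125,475)})
E
```

```text
c [ 0.48978418 -0.06817019] read 12.123356144317903 res mm 0.16712315819075035
```

Request:
{"op": "play_rows", "data": {"commands": "0.10 0.92 0 0 1;0 0 0 0 1"}}

```text
clock: 10.68
tool_pos: [0.4972, -0.0409, 0.1216]
eef_rot: [0.791, 0.612, -0.0, -0.0]
contact_force: [-0.4, -0.8, 3.9]
finger_gap: 0.151
```

```bash
python3 look.py w7;python3 zoom.py w7 170 195
```

```text
10.675 [ 0.4972 -0.0409  0.1216] 75.52113742903016 [-0.4 -0.8  3.9] 0.15121904139386186
```

View pics/w7z.png

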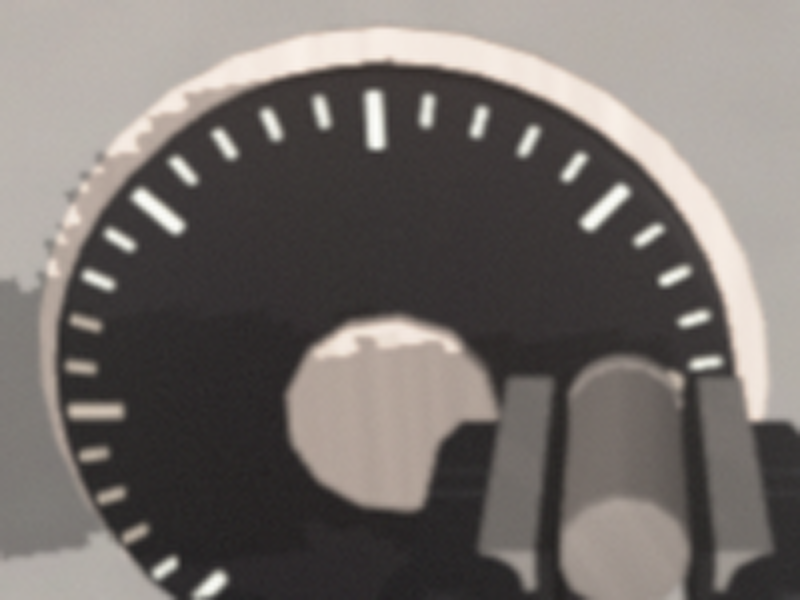

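Run:
```python
from h import *
s=arm.get_state(); d=arm.get_image('wrist')
read(d,s,'w7',170,195,{35:(605,207),30:(375,120),25:(158,212),20:(97,411),15:(210,583)})
r=2.8
def row(a,b):
    a,b=np.radians([9*a,9*b]); return f"{r*(np.sin(b)-np.sin(a)):.2f} {r*(np.cos(b)-np.cos(a)):.2f} 0 0 1"
for k in range(10,20,2): print(k,row(k,k+2))
```

```text
c [ 0.48972982 -0.06792183] read 10.076887046081291 res mm 0.9340662860019833
10 -0.14 -0.87 0 0 1
12 -0.40 -0.78 0 0 1
14 -0.62 -0.62 0 0 1
16 -0.78 -0.40 0 0 1
18 -0.87 -0.14 0 0 1
```

Request:
{"op": "play_rows", "data": {"commands": "-0.14 -0.84 0 0 1;-0.40 -0.78 0 0 1;-0.62 -0.62 0 0 1;-0.78 -0.40 0 0 1;-0.87 -0.14 0 0 1;-0.87 0.14 0 0 1;-0.78 0.40 0 0 1;-0.62 0.62 0 0 1;-0.40 0.78 0 0 1;-0.14 0.87 0 0 1"}}

```text
clock: 12.02
tool_pos: [0.4844, -0.0957, 0.1215]
eef_rot: [0.791, 0.612, 0.0, -0.0]
contact_force: [1.6, 10.0, 6.3]
finger_gap: 0.15
```

Request:
{"op": "play_rows", "data": {"commands": "0.14 0.87 0 0 1;0.40 0.78 0 0 1;0.62 0.62 0 0 1;0.78 0.40 0 0 1;0.87 0.14 0 0 1;0.87 -0.14 0 0 1;0.78 -0.40 0 0 1;0.62 -0.62 0 0 1;0.40 -0.78 0 0 1;0.14 -0.87 0 0 1"}}

```text
clock: 13.28
tool_pos: [0.4986, -0.0413, 0.1216]
eef_rot: [0.791, 0.612, 0.0, 0.001]
contact_force: [6.5, -2.7, 0.2]
finger_gap: 0.147
```

Request:
{"op": "play_rows", "data": {"commands": "-0.14 -0.87 0 0 1;-0.40 -0.78 0 0 1;-0.62 -0.62 0 0 1;-0.78 -0.40 0 0 1;0 0 0 0 1"}}

```text
clock: 13.9
tool_pos: [0.4664, -0.0539, 0.1216]
eef_rot: [0.791, 0.612, -0.001, -0.0]
contact_force: [-1.2, 0.4, 7.1]
finger_gap: 0.154
```

```bash
python3 look.py w8;python3 zoom.py w8 230 225
```

```text
13.9 [ 0.4664 -0.0539  0.1216] 75.46441740762619 [-1.2  0.4  7.1] 0.1542413751764263
```

View pics/w8z.png

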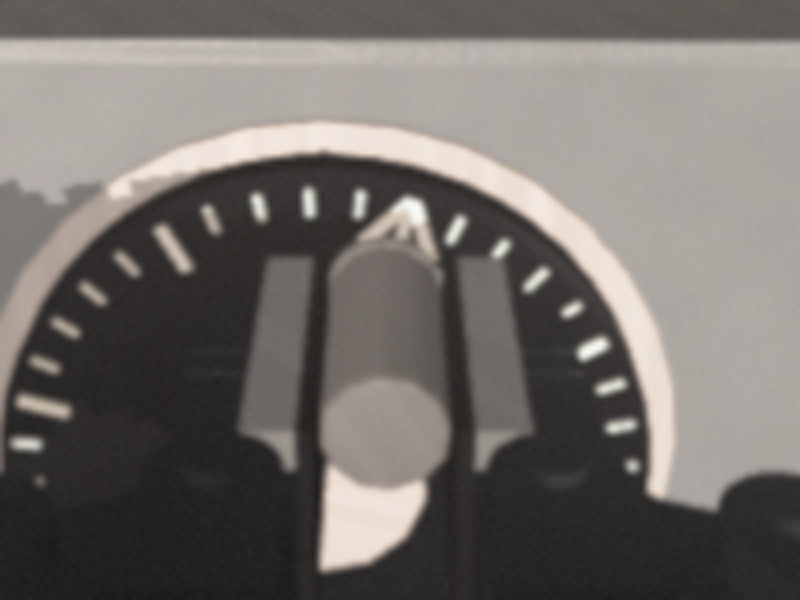

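Run:
```python
from h import *
s=arm.get_state(); d=arm.get_image('wrist')
read(d,s,'w8',230,225,{35:(173,248),30:(42,407)})
s=lambda k:(np.cos(np.radians(9*k-14.47)),np.sin(np.radians(9*k-14.47)))
for k in (18,18.2): print(.4905+.028*s(k)[0],-.068+.028*s(k)[1])
```

```text
c [ 0.49041621 -0.06795002] read 18.223831453731826 res mm 0.09831588654649753
0.4668771655310091 -0.05296797779237083
0.46641665474578897 -0.053717406350159244
```

Request:
{"op": "play_rows", "data": {"commands": "-0.78 -0.13 0 0 1;0 0 0 0 1"}}

```text
clock: 14.25
tool_pos: [0.4635, -0.061, 0.1216]
eef_rot: [0.791, 0.612, -0.001, -0.0]
contact_force: [-2.8, -1.3, 6.9]
finger_gap: 0.153
```

```bash
python3 look.py w9;python3 zoom.py w9 230 225
```

```text
14.25 [ 0.4635 -0.061   0.1216] 75.4776731419713 [-2.8 -1.3  6.9] 0.15271377650001514
```

View pics/w9z.png

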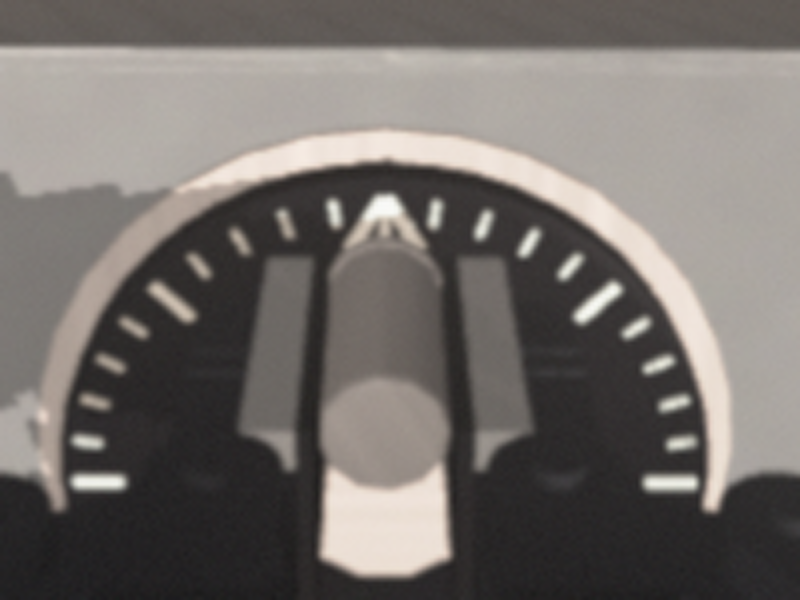

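Run:
```python
from h import *
r=2.8
P=lambda a:r*np.array([np.sin(np.radians(9*a)),np.cos(np.radians(9*a))])
for k in range(20,15,-1): print(k,(P(k-1)-P(k)).round(2))
k=15
while k>0:
    print(k,(P(k-.25)-P(k)).round(3),end=' '); k-=.25
    if k%1==0: print()
```

```text
20 [0.44 0.03]
19 [0.43 0.1 ]
18 [0.41 0.17]
17 [0.37 0.23]
16 [0.33 0.29]
15 [0.076 0.079] 14.75 [0.073 0.082] 14.5 [0.07  0.085] 14.25 [0.066 0.088] 
14.0 [0.063 0.09 ] 13.75 [0.059 0.093] 13.5 [0.056 0.095] 13.25 [0.052 0.097] 
13.0 [0.048 0.099] 12.75 [0.044 0.101] 12.5 [0.04  0.102] 12.25 [0.036 0.104] 
12.0 [0.032 0.105] 11.75 [0.028 0.106] 11.5 [0.024 0.107] 11.25 [0.019 0.108] 
11.0 [0.015 0.109] 10.75 [0.011 0.109] 10.5 [0.006 0.11 ] 10.25 [0.002 0.11 ] 
10.0 [-0.002  0.11 ] 9.75 [-0.006  0.11 ] 9.5 [-0.011  0.109] 9.25 [-0.015  0.109] 
9.0 [-0.019  0.108] 8.75 [-0.024  0.107] 8.5 [-0.028  0.106] 8.25 [-0.032  0.105] 
8.0 [-0.036  0.104] 7.75 [-0.04   0.102] 7.5 [-0.044  0.101] 7.25 [-0.048  0.099] 
7.0 [-0.052  0.097] 6.75 [-0.056  0.095] 6.5 [-0.059  0.093] 6.25 [-0.063  0.09 ] 
6.0 [-0.066  0.088] 5.75 [-0.07   0.085] 5.5 [-0.073  0.082] 5.25 [-0.076  0.079] 
5.0 [-0.079  0.076] 4.75 [-0.082  0.073] 4.5 [-0.085  0.07 ] 4.25 [-0.088  0.066] 
4.0 [-0.09   0.063] 3.75 [-0.093  0.059] 3.5 [-0.095  0.056] 3.25 [-0.097  0.052] 
3.0 [-0.099  0.048] 2.75 [-0.101  0.044] 2.5 [-0.102  0.04 ] 2.25 [-0.104  0.036] 
2.0 [-0.105  0.032] 1.75 [-0.106  0.028] 1.5 [-0.107  0.024] 1.25 [-0.108  0.019] 
1.0 [-0.109  0.015] 0.75 [-0.109  0.011] 0.5 [-0.11   0.006] 0.25 [-0.11   0.002]
```

Request:
{"op": "play_rows", "data": {"commands": "0.44 0.03 -0.03 0 1;0.43 0.10 0 0 1;0.41 0.17 0 0 1;0.38 0.23 0 0 1;0.34 0.28 0 0 1;0 0 0 0 1"}}

```text
clock: 15.05
tool_pos: [0.4776, -0.0431, 0.1218]
eef_rot: [0.791, 0.612, 0.0, 0.0]
contact_force: [3.8, -3.9, -3.0]
finger_gap: 0.152
```

Request:
{"op": "play_rows", "data": {"commands": "0.07 0.08 0 0 1;0 0 0 0 1"}}

```text
clock: 15.3
tool_pos: [0.4783, -0.0428, 0.1217]
eef_rot: [0.791, 0.612, -0.0, 0.0]
contact_force: [2.5, -5.3, -2.2]
finger_gap: 0.149
```

Request:
{"op": "play_rows", "data": {"commands": "0.07 0.08 0 0 1;0 0 0 0 1"}}

```text
clock: 15.55
tool_pos: [0.4791, -0.0424, 0.1217]
eef_rot: [0.791, 0.612, -0.0, 0.0]
contact_force: [0.5, -5.5, -1.6]
finger_gap: 0.149
```

Request:
{"op": "play_rows", "data": {"commands": "0.05 0.08 0 0 1;0 0 0 0 1"}}

```text
clock: 15.8
tool_pos: [0.4799, -0.0421, 0.1217]
eef_rot: [0.791, 0.612, -0.0, 0.0]
contact_force: [0.6, -5.8, -1.0]
finger_gap: 0.149
```

Request:
{"op": "play_rows", "data": {"commands": "0.06 0.09 0 0 1;0 0 0 0 1"}}

```text
clock: 16.05
tool_pos: [0.481, -0.0417, 0.1217]
eef_rot: [0.791, 0.612, -0.0, 0.0]
contact_force: [1.8, -4.3, -1.9]
finger_gap: 0.153
```

Request:
{"op": "play_rows", "data": {"commands": "0.07 0.11 0 0 1;0 0 0 0 1"}}

```text
clock: 16.3
tool_pos: [0.4822, -0.0412, 0.1217]
eef_rot: [0.791, 0.612, -0.0, 0.0]
contact_force: [1.9, -4.1, -2.1]
finger_gap: 0.153
```

Request:
{"op": "play_rows", "data": {"commands": "0.06 0.12 0 0 1;0 0 0 0 1"}}

```text
clock: 16.55
tool_pos: [0.4835, -0.0409, 0.1217]
eef_rot: [0.791, 0.612, -0.0, 0.0]
contact_force: [0.4, -5.5, -2.6]
finger_gap: 0.153
```

Request:
{"op": "play_rows", "data": {"commands": "0.05 0.12 0 0 1;0 0 0 0 1"}}

```text
clock: 16.8
tool_pos: [0.4846, -0.0406, 0.1217]
eef_rot: [0.791, 0.612, -0.0, -0.0]
contact_force: [0.6, -4.2, -3.3]
finger_gap: 0.149
```

Request:
{"op": "play_rows", "data": {"commands": "0.05 0.14 0 0 1;0 0 0 0 1"}}

```text
clock: 17.05
tool_pos: [0.486, -0.0404, 0.1218]
eef_rot: [0.791, 0.612, 0.0, -0.0]
contact_force: [0.5, -3.6, -4.0]
finger_gap: 0.15
```

Request:
{"op": "play_rows", "data": {"commands": "0.04 0.14 0 0 1;0 0 0 0 1"}}

```text
clock: 17.3
tool_pos: [0.4874, -0.0403, 0.1218]
eef_rot: [0.791, 0.612, 0.0, -0.0]
contact_force: [-1.6, -1.9, -3.5]
finger_gap: 0.15
```

Request:
{"op": "play_rows", "data": {"commands": "0.04 0.14 0 0 1;0 0 0 0 1"}}

```text
clock: 17.55
tool_pos: [0.489, -0.0402, 0.1218]
eef_rot: [0.791, 0.612, 0.0, -0.0]
contact_force: [-0.8, 0.7, -4.2]
finger_gap: 0.146
```

Request:
{"op": "play_rows", "data": {"commands": "0.04 0.14 0.02 0 1;0 0 0 0 1"}}

```text
clock: 17.8
tool_pos: [0.4907, -0.0402, 0.1218]
eef_rot: [0.791, 0.612, 0.0, -0.0]
contact_force: [-0.4, 3.7, -2.1]
finger_gap: 0.148
```

Request:
{"op": "play_rows", "data": {"commands": "0.05 0.14 0 0 1;0 0 0 0 1"}}

```text
clock: 18.05
tool_pos: [0.4921, -0.0403, 0.1217]
eef_rot: [0.791, 0.612, 0.0, 0.0]
contact_force: [-0.1, 2.6, -1.4]
finger_gap: 0.148
```

Request:
{"op": "play_rows", "data": {"commands": "0.03 0.14 0 0 1;0 0 0 0 1"}}

```text
clock: 18.3
tool_pos: [0.4935, -0.0404, 0.1217]
eef_rot: [0.791, 0.612, 0.0, 0.0]
contact_force: [-0.7, 3.5, -1.1]
finger_gap: 0.153
```

Request:
{"op": "play_rows", "data": {"commands": "0.03 0.14 0 0 1;0 0 0 0 1"}}

```text
clock: 18.55
tool_pos: [0.4949, -0.0405, 0.1217]
eef_rot: [0.791, 0.612, 0.0, 0.0]
contact_force: [-1.4, 1.9, -0.8]
finger_gap: 0.148
```

Request:
{"op": "play_rows", "data": {"commands": "0.01 0.14 0 0 1;0 0 0 0 1"}}

```text
clock: 18.8
tool_pos: [0.4963, -0.0408, 0.1217]
eef_rot: [0.791, 0.612, 0.0, 0.0]
contact_force: [0.3, 1.1, -1.1]
finger_gap: 0.155
```

Request:
{"op": "play_rows", "data": {"commands": "0 0.14 0 0 1;0 0 0 0 1"}}

```text
clock: 19.05
tool_pos: [0.4982, -0.0413, 0.1218]
eef_rot: [0.791, 0.612, 0.0, 0.001]
contact_force: [5.3, -0.3, -4.8]
finger_gap: 0.153
```

Request:
{"op": "play_rows", "data": {"commands": "0 0.12 0.02 0 1;0 0 0 0 1"}}

```text
clock: 19.3
tool_pos: [0.4991, -0.0415, 0.1217]
eef_rot: [0.791, 0.612, 0.0, 0.0]
contact_force: [3.5, -0.2, 0.7]
finger_gap: 0.152
```

Request:
{"op": "play_rows", "data": {"commands": "0 0.11 0 0 1;0 0 0 0 1"}}

```text
clock: 19.55
tool_pos: [0.4997, -0.0417, 0.1216]
eef_rot: [0.791, 0.612, 0.0, 0.0]
contact_force: [0.9, 0.3, 3.8]
finger_gap: 0.153
```

```bash
python3 -c "
from h import *
d=shot('side','s10.png');shot('wrist','w10.png')
i=cv2.imread('pics/s10.png')[240:340,280:400]; cv2.imwrite('pics/s10z.png',cv2.resize(i,(720,600),interpolation=cv2.INTER_CUBIC))"
```

```text
(no output)
```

View pics/s10z.png

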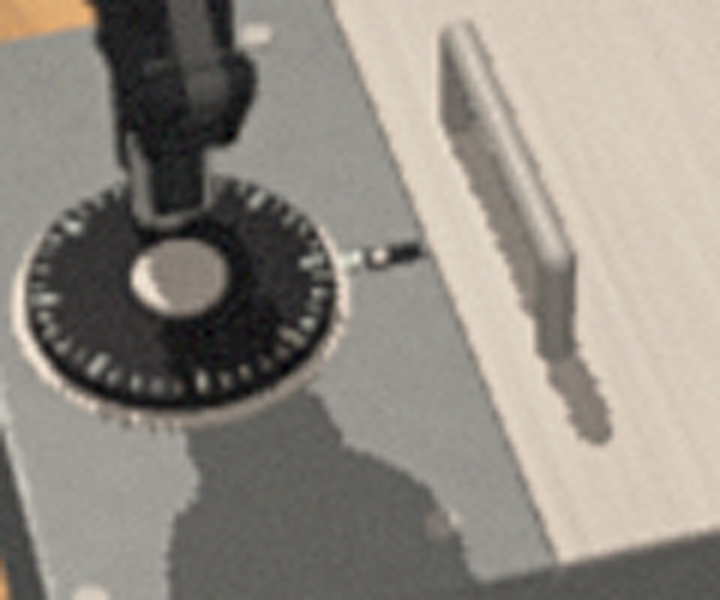

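View pics/w10.png

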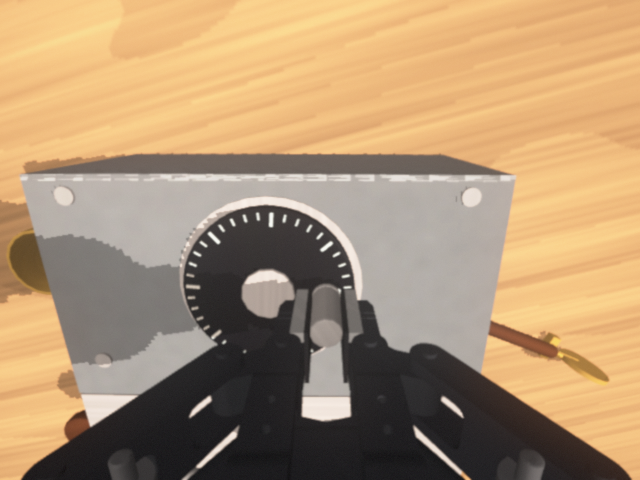

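The bolt pin has moved to the dial end of its window (378,257 in the zoom), so the bolt has dropped. I'll feel gently for the stop.

Request:
{"op": "play_rows", "data": {"commands": "0 0.07 0 0 1;0 0 0 0 1"}}

```text
clock: 19.9
tool_pos: [0.5003, -0.0419, 0.1216]
eef_rot: [0.791, 0.612, -0.0, 0.0]
contact_force: [-0.1, -1.0, 4.6]
finger_gap: 0.148
```

Request:
{"op": "play_rows", "data": {"commands": "-0.01 0.07 0 0 1;0 0 0 0 1"}}

```text
clock: 20.15
tool_pos: [0.501, -0.0421, 0.1216]
eef_rot: [0.791, 0.612, -0.0, 0.0]
contact_force: [-0.4, -0.7, 4.6]
finger_gap: 0.151
```

Request:
{"op": "play_rows", "data": {"commands": "-0.01 0.08 0 0 1;0 0 0 0 1"}}

```text
clock: 20.4
tool_pos: [0.5018, -0.0425, 0.1216]
eef_rot: [0.791, 0.612, -0.0, 0.0]
contact_force: [-0.5, -1.2, 5.0]
finger_gap: 0.148
```

Request:
{"op": "play_rows", "data": {"commands": "-0.01 0.08 0 0 1;0 0 0 0 1"}}

```text
clock: 20.65
tool_pos: [0.5025, -0.0427, 0.1216]
eef_rot: [0.791, 0.612, -0.0, 0.0]
contact_force: [0.2, -1.3, 5.2]
finger_gap: 0.15
```

```bash
python3 -c "
from h import *
d=shot('side','s11.png');shot('wrist','w11.png')
i=cv2.imread('pics/s11.png')[240:340,280:400]; cv2.imwrite('pics/s11z.png',cv2.resize(i,(720,600),interpolation=cv2.INTER_CUBIC))"; python3 zoom.py w10 170 190;python3 zoom.py w11 170 190
```

```text
(no output)
```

View pics/w11z.png

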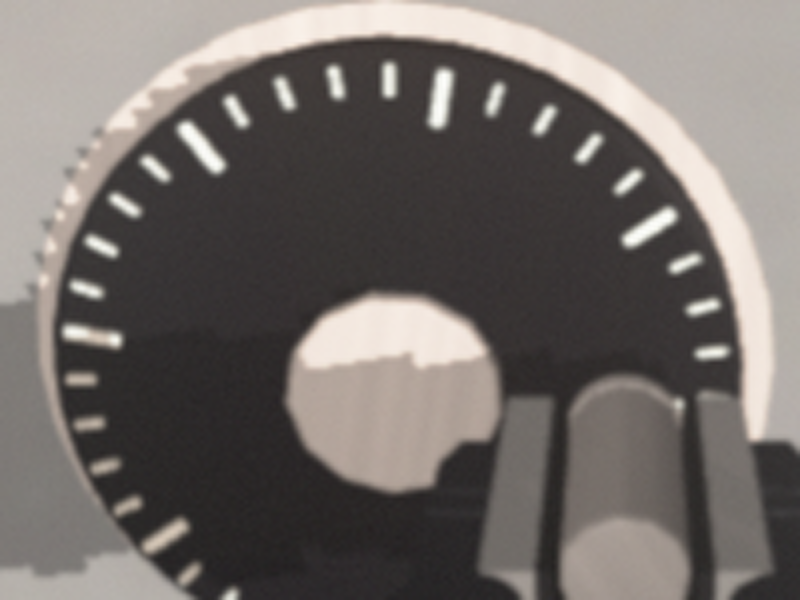

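View pics/w10z.png

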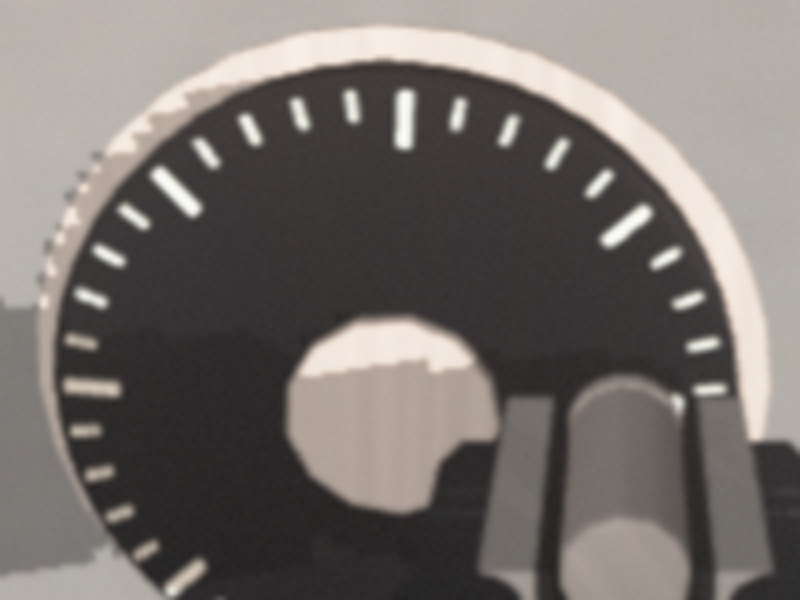

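View pics/s11z.png

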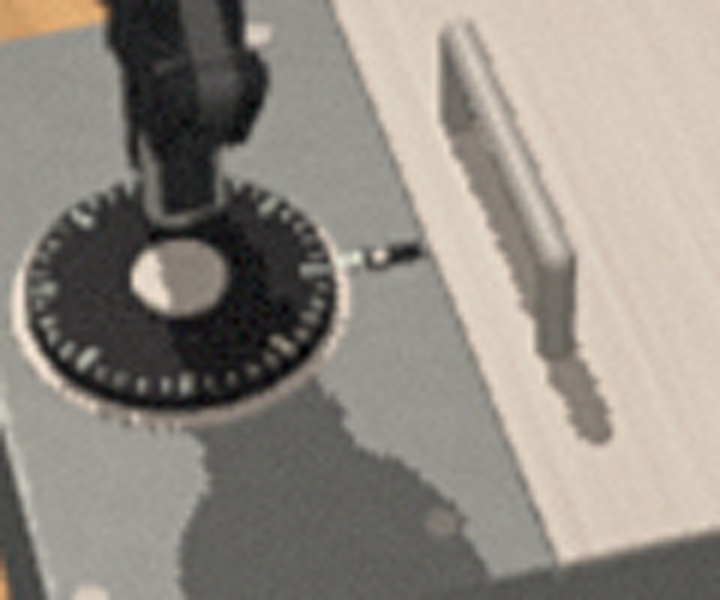

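Request:
{"op": "play_rows", "data": {"commands": "-0.02 0.08 -0.02 0 1;0 0 0 0 1"}}

```text
clock: 21.0
tool_pos: [0.5031, -0.0431, 0.1216]
eef_rot: [0.791, 0.612, -0.0, -0.0]
contact_force: [-1.5, -1.2, 3.2]
finger_gap: 0.152
```

Request:
{"op": "play_rows", "data": {"commands": "-0.02 0.08 -0.01 0 1;0 0 0 0 1"}}

```text
clock: 21.25
tool_pos: [0.5039, -0.0435, 0.1217]
eef_rot: [0.791, 0.612, -0.0, -0.0]
contact_force: [-0.5, -1.0, 0.3]
finger_gap: 0.146
```

Request:
{"op": "play_rows", "data": {"commands": "-0.02 0.08 0 0 1;0 0 0 0 1"}}

```text
clock: 21.5
tool_pos: [0.5046, -0.0439, 0.1217]
eef_rot: [0.791, 0.612, -0.0, -0.0]
contact_force: [-0.9, -1.6, 0.8]
finger_gap: 0.147
```

Request:
{"op": "play_rows", "data": {"commands": "-0.03 0.08 0 0 1;0 0 0 0 1"}}

```text
clock: 21.75
tool_pos: [0.5052, -0.0442, 0.1217]
eef_rot: [0.791, 0.612, -0.0, -0.0]
contact_force: [-2.7, -0.0, 1.0]
finger_gap: 0.149
```

Request:
{"op": "play_rows", "data": {"commands": "-0.03 0.09 0 0 1;0 0 0 0 1"}}

```text
clock: 22.0
tool_pos: [0.5057, -0.0446, 0.1216]
eef_rot: [0.791, 0.612, -0.0, -0.001]
contact_force: [-4.1, 1.8, 2.3]
finger_gap: 0.155
```

Request:
{"op": "play_rows", "data": {"commands": "-0.03 0.06 0 0 1;0 0 0 0 1"}}

```text
clock: 22.25
tool_pos: [0.5061, -0.0448, 0.1217]
eef_rot: [0.791, 0.612, -0.0, -0.001]
contact_force: [-5.8, 3.8, 3.3]
finger_gap: 0.151
```

Request:
{"op": "play_rows", "data": {"commands": "-0.03 0.06 0 0 1;0 0 0 0 1"}}

```text
clock: 22.5
tool_pos: [0.5064, -0.045, 0.1216]
eef_rot: [0.79, 0.612, -0.0, -0.001]
contact_force: [-6.8, 4.8, 4.0]
finger_gap: 0.149
```

Request:
{"op": "play_rows", "data": {"commands": "-0.03 0.06 0 0 1;0 0 0 0 1"}}

```text
clock: 22.75
tool_pos: [0.5067, -0.0453, 0.1216]
eef_rot: [0.79, 0.612, -0.0, -0.001]
contact_force: [-7.8, 6.4, 5.6]
finger_gap: 0.152
```

```bash
python3 -c "
from h import *
d=shot('side','s12.png');shot('wrist','w12.png')
i=cv2.imread('pics/s12.png')[240:340,280:400]; cv2.imwrite('pics/s12z.png',cv2.resize(i,(720,600),interpolation=cv2.INTER_CUBIC))"; python3 zoom.py w12 170 190
```

```text
(no output)
```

View pics/s12z.png

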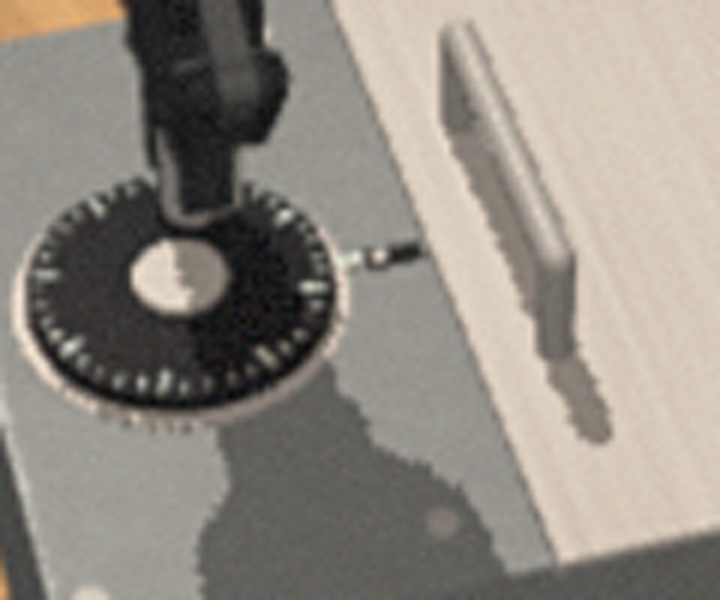

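View pics/w12z.png

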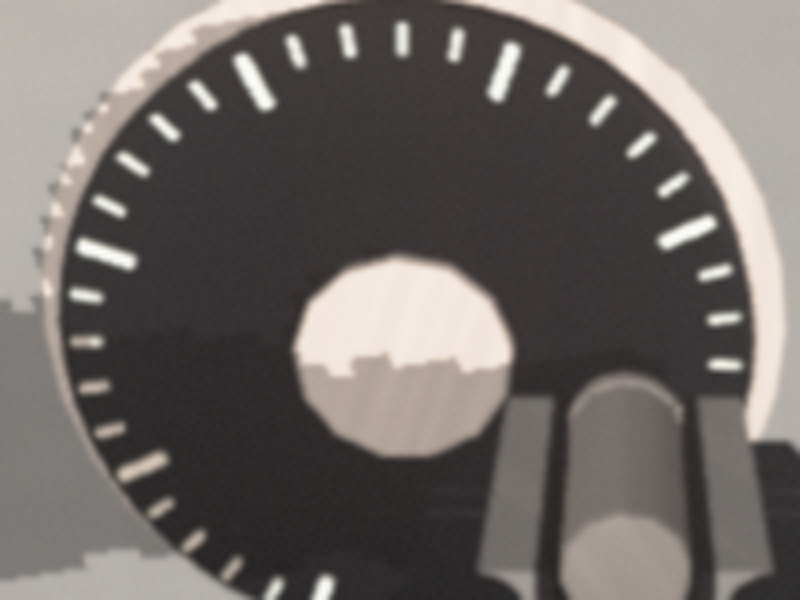

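Request:
{"op": "play_rows", "data": {"commands": "0.05 -0.10 0 0 1;0 0 0 0 1;0 0 0 0 4;0 0 0 0 4;0 0 0 0 4;0 0 -3 0 4;0 0 -4 0 4;0 0 0 0 4"}}

```text
clock: 23.85
tool_pos: [0.5083, -0.0458, 0.1942]
eef_rot: [0.791, 0.612, 0.001, 0.002]
contact_force: [-0.0, -0.3, -0.9]
finger_gap: 0.467
```

```bash
python3 look.py w13; python3 -c "
from h import *
d=shot('side','s13.png')"
```

```text
23.85 [ 0.5083 -0.0458  0.1942] 75.51341892542428 [-0.  -0.3 -0.9] 0.46714560247756615
```

View pics/w13.png

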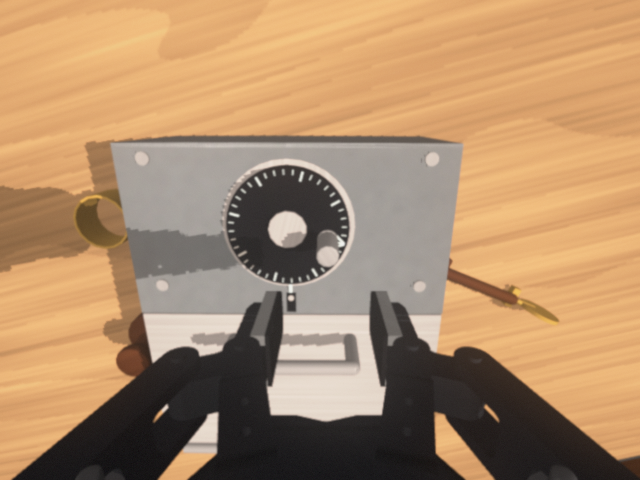

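View pics/s13.png

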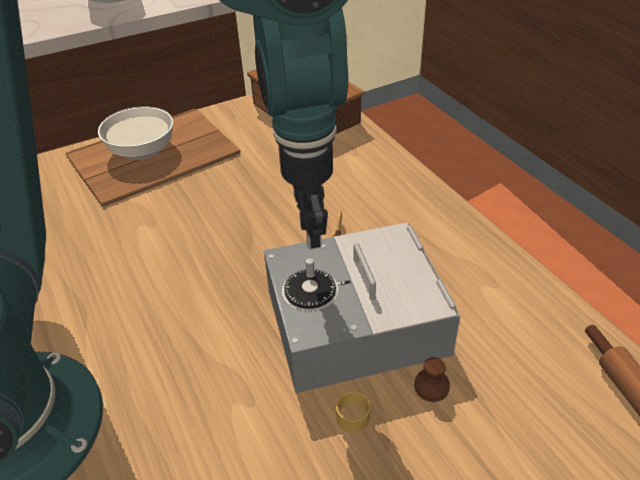

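Run:
```python
from h import *
s=arm.get_state(); d=arm.get_image('wrist'); T=wT(d,s)
p=onz(d,[(320,367),(354,367),(357,367)],.140,T); print(p)
t=arm.get_image('top')
b=onz(t,[(280+(217)/3,160+245/3),(280+384/3,160+284/3)],.142); print(b,b.mean(0))
e=np.array([.968,-.25]);n=np.array([.25,.968]);c=np.array([.4902,-.068])
for q in [*p[:,:2],b.mean(0)[:2]]: print((q-c)@e,(q-c)@n)
tgt=c+.092*e; D=tgt-s['tool_pos'][:2]; print(tgt,D@e,D@n)
```

```text
[[ 0.5795034  -0.0683805   0.14      ]
 [ 0.5852566  -0.04605396  0.14      ]
 [ 0.58576666 -0.04408411  0.14      ]]
[[ 0.588503   -0.04511189  0.142     ]
 [ 0.56468335 -0.13971287  0.142     ]] [ 0.57659317 -0.09241238  0.142     ]
0.08654081946763603 0.021957524158800538
0.08652827632339678 0.04500791669389761
0.08652955857925027 0.04704224659323147
0.08973168557439254 -0.00203288952653912
[ 0.579256 -0.091   ] 0.08132856989112718 -0.026012387899879932
```

Request:
{"op": "play_rows", "data": {"commands": "0 0 0 0.1745 5;0 0 0 0.1745 5;0 0 0 0.1745 5;0 0 0 0.1745 5;0 0 0 0.1745 5;0 0 0 0.1745 5;0 0 0 0.1745 5;0 0 0 0.1745 5;0 0 0 0.1745 5;4 1.3 0 0 5;3.9 1.3 0 0 5;0 0 0 0 5"}}

```text
clock: 25.55
tool_pos: [0.5781, -0.0916, 0.1899]
eef_rot: [0.992, -0.126, -0.001, -0.0]
contact_force: [-0.6, -0.4, 0.1]
finger_gap: 0.588
```

```bash
python3 look.py w14; python3 -c "
from h import *
d=shot('side','s14.png')"
```

```text
25.55 [ 0.5781 -0.0916  0.1899] -14.530425947317923 [-0.6 -0.4  0.1] 0.5881254086281618
```

View pics/w14.png

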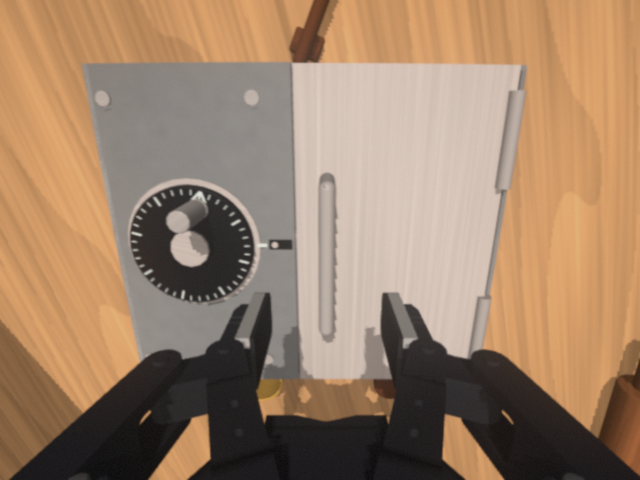

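View pics/s14.png

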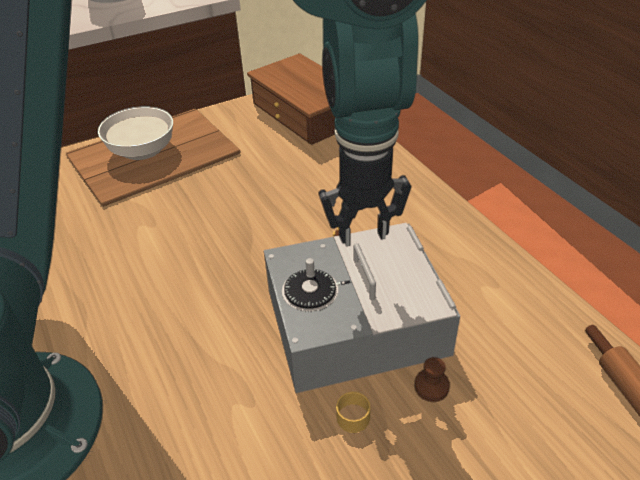

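Request:
{"op": "play_rows", "data": {"commands": "0 0 2 0 5;0 0 2.5 0 5;0 0 2 0 5;0 0 0 0 3;0 0 0 0 1.5;0 0 0 0 0.6;0 0 0 0 0.6;0 0 0 0 0.6", "force": 40}}

```text
clock: 26.65
tool_pos: [0.5789, -0.0907, 0.1282]
eef_rot: [0.992, -0.126, 0.002, 0.0]
contact_force: [10.6, -0.6, -4.0]
finger_gap: 0.095
```

```bash
python3 look.py w15
python3 - <<'E'
import numpy as np
P=lambda t:np.array([-11.6*np.cos(t)+3.4*np.sin(t),-(11.6*np.sin(t)+3.4*np.cos(t))])
a=np.radians(np.arange(0,76,5))
for t in a[1:]: print(round(np.degrees(t)),(P(t)-P(t-a[1])).round(2))
E
```

```text
26.65 [ 0.5789 -0.0907  0.1282] -14.462259273909483 [10.6 -0.6 -4. ] 0.09524671086210672
5 [ 0.34 -1.  ]
10 [ 0.43 -0.96]
15 [ 0.51 -0.92]
20 [ 0.59 -0.88]
25 [ 0.66 -0.82]
30 [ 0.73 -0.76]
35 [ 0.79 -0.69]
40 [ 0.85 -0.62]
45 [ 0.9  -0.55]
50 [ 0.95 -0.46]
55 [ 0.98 -0.38]
60 [ 1.01 -0.29]
65 [ 1.03 -0.2 ]
70 [ 1.05 -0.11]
75 [ 1.05 -0.02]
```

View pics/w15.png

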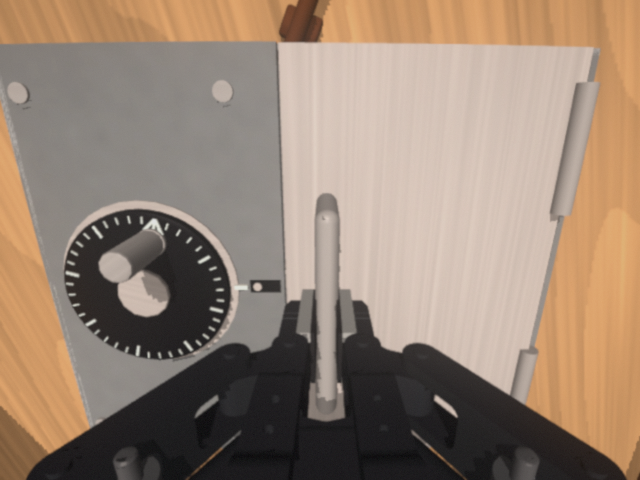

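Request:
{"op": "play_rows", "data": {"commands": "0.1 0 0 0 0.6;0.17 0 -0.5 0 0.6;0.17 0 -0.5 0 0.6;0.21 0 -0.48 0 0.6;0.22 0 -0.48 0 0.6"}}

```text
clock: 27.32
tool_pos: [0.5854, -0.0924, 0.1465]
eef_rot: [0.992, -0.126, -0.0, -0.0]
contact_force: [6.4, 0.1, -10.5]
finger_gap: 0.099
```

Request:
{"op": "play_rows", "data": {"commands": "0.29 0 -0.46 0 0.6;0.25 0 -0.46 0 0.6;0.29 0 -0.44 0 0.6;0.30 0 -0.44 0 0.6;0.33 0 -0.41 0 0.6;0.33 0 -0.41 0 0.6;0 0 0 0 0.6"}}

```text
clock: 28.2
tool_pos: [0.6016, -0.0966, 0.1732]
eef_rot: [0.992, -0.126, -0.001, -0.0]
contact_force: [-10.0, 2.9, 3.9]
finger_gap: 0.099
```

Request:
{"op": "play_rows", "data": {"commands": "0.36 0 -0.38 0 0.6;0.37 0 -0.38 0 0.6;0.39 0 -0.35 0 0.6;0.40 0 -0.34 0 0.6;0.42 0 -0.31 0 0.6;0.43 0 -0.31 0 0.6;0 0 0 0 0.6"}}

```text
clock: 29.08
tool_pos: [0.6237, -0.1025, 0.1952]
eef_rot: [0.992, -0.126, -0.001, 0.0]
contact_force: [-20.9, 5.0, 19.9]
finger_gap: 0.096
```

```bash
python3 -c "
from h import *
d=shot('side','s16.png');s=arm.get_state();p=s['tool_pos'];e=np.array([.968,-.25]);h=np.array([.4902,-.068])+.208*e
print(p,(p[:2]-h)@e, p[2]-.105)"
```

```text
[ 0.62367382 -0.10245187  0.1952449 ] -0.07008536461162339 0.09024489738409315
```

View pics/s16.png

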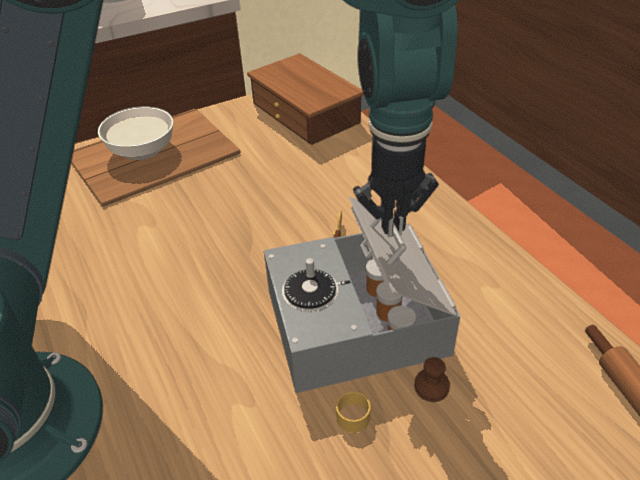

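Request:
{"op": "play_rows", "data": {"commands": "0.0 0 -0.15 0 0.6;0.38 0 -0.32 0 0.6;0.42 0 -0.27 0 0.6;0 0 0 0 0.6"}}

```text
clock: 29.62
tool_pos: [0.6326, -0.1048, 0.2019]
eef_rot: [0.992, -0.126, -0.0, 0.0]
contact_force: [-9.8, 2.0, 6.5]
finger_gap: 0.093
```

Request:
{"op": "play_rows", "data": {"commands": "0.42 0 -0.28 0 0.6;0.43 0 -0.28 0 0.6;0.46 0 -0.25 0 0.6;0.46 0 -0.24 0 0.6;0 0 0 0 0.6"}}

```text
clock: 30.25
tool_pos: [0.6504, -0.1094, 0.2116]
eef_rot: [0.992, -0.126, -0.0, 0.0]
contact_force: [-4.1, 0.9, -1.9]
finger_gap: 0.094
```

```bash
python3 -c "
from h import *
d=shot('side','s17.png')
i=cv2.imread('pics/s17.png')[160:360,250:490]; cv2.imwrite('pics/s17z.png',cv2.resize(i,(720,600),interpolation=cv2.INTER_CUBIC))"
```

```text
(no output)
```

View pics/s17z.png

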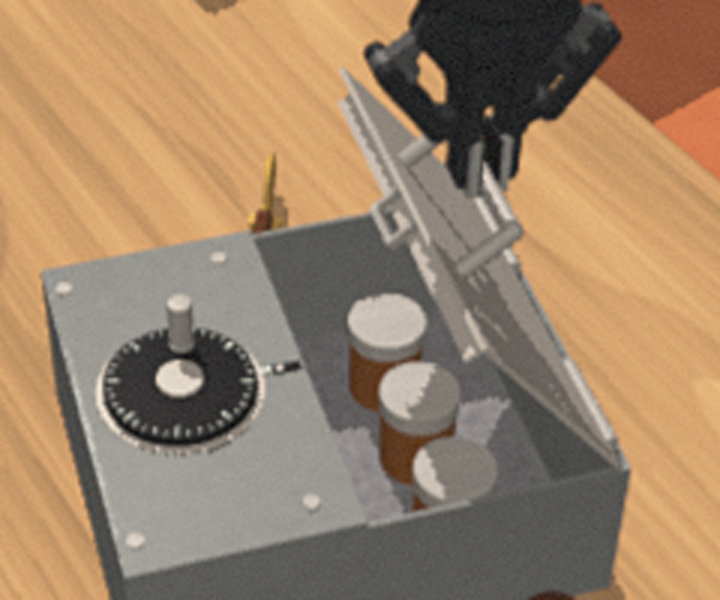

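Request:
{"op": "play_rows", "data": {"commands": "0.48 0 -0.21 0 0.6;0.49 0 -0.19 0 0.6;0.50 0 -0.16 0 0.6;0.50 0 -0.14 0 0.6;0 0 0 0 0.6"}}

```text
clock: 30.92
tool_pos: [0.6696, -0.1145, 0.218]
eef_rot: [0.992, -0.126, -0.0, 0.0]
contact_force: [-2.1, -0.8, -6.7]
finger_gap: 0.092
```

Request:
{"op": "play_rows", "data": {"commands": "0.50 0 -0.12 0 0.6;0.50 0 -0.10 0 0.6;0.50 0 -0.07 0 0.6;0.50 0 -0.05 0 0.6;0 0 0 0 0.6"}}

```text
clock: 31.55
tool_pos: [0.6888, -0.1195, 0.2209]
eef_rot: [0.992, -0.126, -0.001, 0.0]
contact_force: [-2.4, -2.8, -13.7]
finger_gap: 0.093
```

```bash
python3 -c "
from h import *
d=shot('side','s18.png')
i=cv2.imread('pics/s18.png')[160:360,250:490]; cv2.imwrite('pics/s18z.png',cv2.resize(i,(720,600),interpolation=cv2.INTER_CUBIC))"
```

```text
(no output)
```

View pics/s18z.png

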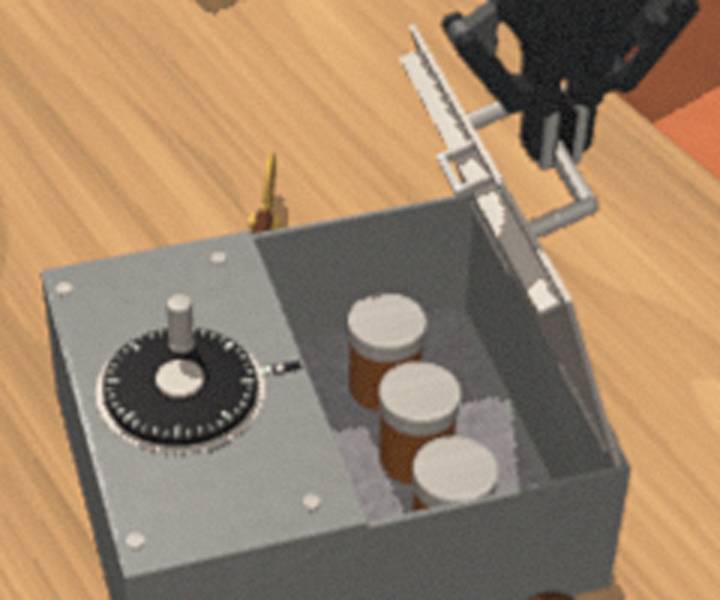

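Request:
{"op": "play_rows", "data": {"commands": "0 0 0.08 0 0.6;0 0 0 0 1.6;0 0 0 0 2.4;0 0 0 0 2.4;0 0 -1 0 2.4;0 0 -2 0 2.4;0 0 -3 0 2.4;0 0 -3 0 2.4;0 0 -2 0 2.4;0 0 0 0 2.4"}}

```text
clock: 32.85
tool_pos: [0.6895, -0.1194, 0.3323]
eef_rot: [0.992, -0.126, 0.002, 0.0]
contact_force: [0.3, -1.0, -0.3]
finger_gap: 0.276
```

```bash
python3 -c "
from h import *
d=shot('side','s19.png');shot('top','t19.png')"
```

```text
(no output)
```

View pics/s19.png

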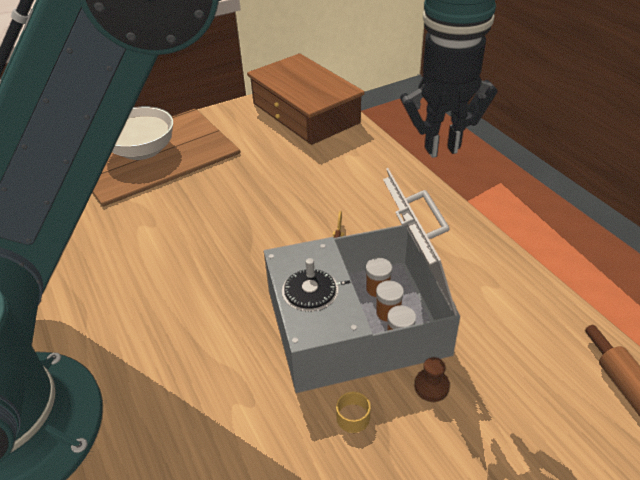

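View pics/t19.png

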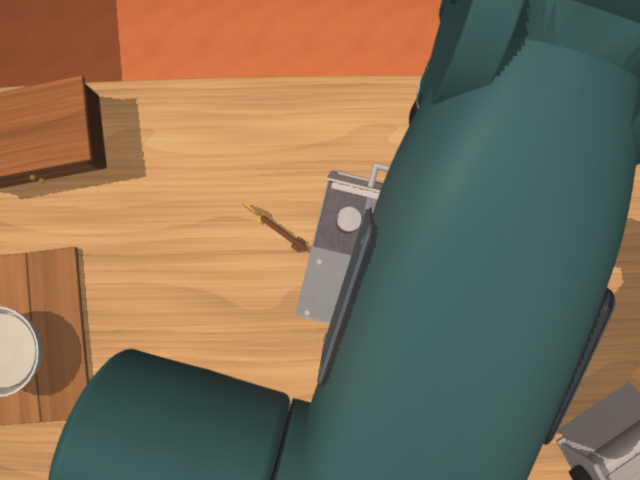

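```bash
python3 -c "
from bench import arm
print(arm.get_state()['clock'],arm.get_state()['contact_force']); print(arm.job_done())"
```

```text
32.95 [ 0.35227833 -0.83153462  0.15777142]
the job is handed in; nothing more can be done
None
```

The strongbox is open: the bolt dropped in, the lid stands at about 70°, and I handed the job in at 33 s of the 70 s allowed. Handing in gave no verdict, so this rests on my own checks.

- **Dial:** I turned it right about 2.4 turns, from 27.4 to 10. The ticks measured 10.1 in the camera image. I then turned left 1.25 turns to 20, where the image showed the arrow exactly opposite the index.
- **Bolt:** I turned right in steps of about 1 mm. The pin had moved to the dial end of its window by about 9.5. I kept easing on until the dial stopped at about 7.8, where it pushed back with about 10 N at the grip. That is well under the 20 N that counts as forcing.
- **Lid:** I raised it by the bar, let go and backed away. The side camera shows it still standing. The wrist force was within 1 N of zero at hand-in.
- **Tools:** In the side view the stamp and ring cutter look unmoved, and the top view shows the pastry wheel where it was.

**Disagreements:**
- The cameras differed by 2 to 4 mm on where the dial and bar were. I corrected this by feel while holding them.
- Side forces on the dial grip reached about 12 N while circling. Lifting at the grip once pulled 17 N on the tool.
- Midway through the lift my path was slightly too tight, and the force at the bar reached about 29 N until I corrected it.

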